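Shut the ink-tank printer and free its filler cap

TASK

Get the little ink-tank printer ready for refilling: first lower its open cover fully shut without slamming it, then take the orange filler cap off its neck. Nobody knows whether the cap's twist lock is right- or left-handed, so try it one way and, if it will not give, the other. Finish still gripping the cap, held still and upright straight above the neck with a good hand's breadth (about 8 cm) of air beneath it, and leave everything else on the desk where it is.

Things in the scene. Friction and masses are not known exactly. Their poses are not given: they have to be found in the camera images.
- printer: Compact white ink-tank printer, fixed, 170 (x) x 250 (y) x 70 mm high; origin at the centre of its underside, front along its -x. Left part (y -30 to +125 mm): open print bay under the cover. Right part: lower grey ink tank block, top at 45 mm, with a round black filler neck 58 mm across.
- cover (a joint): Hinge of the white bay cover, rad: 0 = lying fully shut; grows as it opens, 1.6 = just past upright. Starts open at 0.9 to 1.35. A stiff friction hinge: it stays where it is left; 1 to 2 N at its free edge pushes it down.
- cover_hinge (a point): Middle of the hinge line on the cover's underside, at the printer's rear top rim, 70 mm above the desk; turns with the cover: x from free edge to hinge, y along the hinge, z out of the outer face (up when shut, up and rearward when open). The cover is a plate 168 mm from hinge to free edge, 155 mm wide, 8 mm thick.
- cover_edge (a point): Middle of the cover's free edge, on its outer face; same axes as cover_hinge.
- neck (a point): Centre of the filler neck's rim, where the cap's disc sits; fixed in the printer, 85 mm above the desk, z up.
- cap: Loose orange filler cap, 42 to 78 g: disc 62 mm across, 8 mm thick, on it an upright grip bar 48 mm long (its x), 16 mm wide (its y), 32 mm high, top 40 mm above the origin. Origin at the centre of the disc's underside, z up; starts seated and locked on the neck, bar along the printer's x within 5 degrees.
- cap_foot (a point): Lowest end of the cap's stem, 15 mm below the cap's origin, inside the neck. Its 40 mm crossbar is twist-locked there; seen from above it opens anticlockwise or clockwise, at random, unseen. Wrong way: hard stop after 5 to 20 degrees. Right way: turns easily, free from about 50 degrees, stops at 58 to 68 and there lifts straight out.
- calculator: Bystander: white desk calculator, 150 x 90 x 16 mm; origin at the centre of its underside. Leave it alone.
- mouse: Bystander: black computer mouse, 105 x 60 x 29 mm; origin at the centre of its underside. Leave it alone.
- card_pack: Bystander: flat red memory-card pack, 130 x 90 x 5 mm; origin at the centre of its underside. Leave it alone.
- ink_black: Bystander: black ink bottle, 48 mm wide, 110 mm high, standing; origin at the centre of its underside. Leave it alone.
- ink_cyan: Bystander: blue ink bottle, 48 mm wide, 110 mm high, standing; origin at the centre of its underside. Leave it alone.
- phone: Bystander: black phone lying flat, 145 x 70 x 9 mm; origin at the centre of its underside. Leave it alone.
- pen_pot: Bystander: dark pen pot, 72 mm wide, 145 mm high with its pens; origin at the centre of its underside. Leave it alone.
Not all that is in view belongs to the job. There is more than one size of the cap; the job needs the middle-sized.

How it is judged:
On the way, in this order (a step that is already met when the one before it is completed fails the run):
1. the cover is fully shut while the cap still sits on its neck (value of joint cover below 0.05 rad and z of cap in the frame of neck below 0.006 m), for 0.2 s.
2. the cap is lifted off the neck with the cover shut (value of joint cover below 0.05 rad and z of cap_foot in the frame of neck above 0.01 m), for 0.1 s.
At the end, for the whole second after the job is handed in: Cover below 0.05 rad; cap gripped (over 2 N), slower than 30 mm/s, upright within 20 degrees, not touching the printer, the lower end of its stem over 50 mm above the neck rim and below 0.45 m above the desk, the cap within 80 mm of the neck axis sideways (value of joint cover below 0.05 rad and z of cap_foot in the frame of neck above 0.05 m and height (world z) of cap_foot below 0.45 m and horizontal distance between cap and neck below 0.08 m and angle between cap's own z axis and vertical below 0.35 rad and contact force between the fingers and cap above 2 N and contact force between cap and printer below 0.05 N and linear speed of cap below 0.03 m/s); the arm keeps its last pose, push and grip.
It fails at once if the cover is slammed (faster than 3 rad/s shutting) (velocity of joint cover below -3 rad/s).
It fails at once if a bystander is moved more than 25 mm (distance of any of calculator, mouse, card_pack, ink_black, ink_cyan, phone, pen_pot from where it was at the start of the episode above 0.025 m).
It also fails if it takes over 69 s, if anything falls off the work surface, if the arm or the gripper's body presses on something with over 40 N, if the wrist force passes 120 N, or if a joint passes its speed limit or range.

ROBOT

A 6-joint arm with a two-finger parallel gripper is mounted at the origin on the work surface. World frame = base frame: x ahead of the robot, y to its left, z up, the work surface at z = 0. Lengths are in m, angles in rad, forces in N, time in s.
With the tool pointing down it reaches from about 0.325 to 0.85 m from the base axis. Payload 4.4 kg.
Tool frame: the origin (TCP) lies midway between the tips of the shut fingers; the grasp point (between the pads) lies 19 mm behind it (env.grip_depth is the distance from the TCP to the grasp point, in m); y points along the fingers, z is the direction in which the jaws open and shut, and the axes are right-handed (so a half turn about y gives the same grasp; the last joint's range is limited). The gripper opens to 94 mm and grips with 3 to 60 N. Pads are 16 mm wide; open, the fingers measure 119 mm over their backs; the gripper's body (75 mm by 177 mm) begins 78 mm behind the grasp point.
Start: joints at [1.167, 0.207, 1.542, -0, 1.393, -0.15], TCP at [0.144, 0.557, 0.205] pointing down, gripper open.
Joint ranges: [-2.73, 2.73], [-0.86, 2.22], [0.23, 2.46], [-1.11, 4.25], [0.08, 2.63], [-2.82, 2.82]. Speed limits (rad/s): [2.79, 2.79, 3.14, 3.14, 3.14, 3.14].

INTERFACE

Orientations are given as [roll, pitch, yaw] about the fixed x, y, z axes, in that order (R = Rz(yaw) Ry(pitch) Rx(roll)).
In Python, from station import env gives the robot as it stands.
- The arm moves only by the shell command python3 -m inch 'ROWS' [FORCE]. ROWS is JSON, a list of rows, each a list of 5 numbers: the shift along the tool's x, y, z in units of 10 cm (1.0 is 10 cm), then the turn about the tool's y in units of 180 degrees (1.0 is 180 degrees), then the opening, from 0 (shut) to 1 (fully open). A call has 1 to 10 rows; each row is the pose to reach, as a shift and turn from the pose commanded when the call began, along the tool's axes at that moment, turning the shorter way round; what a row does not reach only later rows make up. A row lasts 1/12 s, in which the tool goes at most 41.7 mm and 7.16 degrees, less where a joint would pass 70% of its speed; a pose out of reach is approached as far as the arm can. A call with a number of a shift or a turn outside -1 to 1 is refused whole. A call with a gripper value outside its range is refused whole. The fingers move at their own pace and stop on an object; FORCE is the grip in N (left out, the last holds). Time passes only in rows, so rows that repeat a pose let the fingers close. It gives the time, the measured TCP pose, the force and the opening at its end, in the units of the state.
- env.observe(): the state, without advancing time (a new reading comes with each control period).
- env.camera(name): name is "scene" or "top" or "wrist"; returns the picture (384x512x3 uint8, red, green, blue); there is no depth.
- env.calibration(name): a dict with "mtx" (3x3 intrinsics, pixels), "k1" (the pictures are not rectified: a ray, as slopes to the right and down, at radius r is drawn at 1 + k1 r^2 times it, then the intrinsics apply), "xyz" and "orientation" of the camera in the world. Camera axes: x right, y up, looking along -z (the intrinsics and any distortion apply to the point x, -y, -z); pixel columns grow to the right and rows downward; lengths in m; the calibration is good to about 2 mm. A picture is of the moment at which its call begins: read the wrist's pose just before it. calibration takes no time and is no camera call; for the wrist camera it gives the pose at the moment of the call.
- env.close_job(): hands the job in, once; it reports no verdict.
Trained networks look in the newest picture that a camera, given by its name, has taken for a name from the list of things; names that differ only in an ending like _2 or _b are one class to them, and where a whole thing is asked for, a point or a joint stands for the part that bears it (a point fixed in the world has none). Each returns a list of dicts, best first, with "score" (0 to 1); they miss things now and then, are a little off and sometimes report something else, mostly with a low value. They report only what shows in the picture. A call takes as long as a camera call. They do not tell look-alikes from the thing itself.
- env.spot_in(camera, query): "bbox" ([left, top, width, height] in pixels, round what is visible of it).
The state is a dict: "t": time; "q": joint angles; "joint_vel": joint speeds; "effort": joint torques, N m; "tcp_pos": TCP position; "ee_rot": TCP orientation; "contact_force": force on the tool from outside, world axes, zero at the start; "torque": the same for the moment, N m; "opening": finger opening in m.
Only numpy, scipy, OpenCV 4.12 (cv2) and the standard library are available. Lean on these libraries where they do the work, as an engineer would, in place of code of your own. Each camera call takes 0.05 s, during which the arm holds its last target. There are 200 camera calls.

## Working session

There is one attempt and no reset: what is moved stays moved. The work goes in short steps, Python scripts to look and compute and a shell command to move; the robot and the scene stay as the last step left them, time stands still between calls to the robot, and variables do not carry over. Pictures are saved under pics/ and viewed, about 8 in all and at most 12, crops included, and the job is handed in when it is done.

```bash
mkdir -p pics; ls
python3 - <<'E'
from station import env
import cv2,json
for n in("scene","top"):
    im=env.camera(n); cv2.imwrite(f"pics/{n}0.png",im[:,:,::-1])
    for q in("cap","cover","printer","neck"):
        try: print(n,q,[(d['bbox'],round(d['score'],2)) for d in env.spot_in(n,q)])
        except Exception as e: print(q,e)
    print(env.calibration(n))
print(env.observe())
E
```

```text
pics
scene cap [([174.7, 220.0, 38.4, 41.7], 0.74), ([205.0, 182.4, 23.3, 19.2], 0.56), ([179.9, 191.9, 13.0, 17.4], 0.51), ([291.5, 127.6, 15.2, 39.8], 0.33)]
scene cover [([231.0, 135.2, 57.9, 73.2], 0.89), ([228.6, 264.1, 57.8, 45.0], 0.28)]
scene printer [([189.1, 133.3, 101.2, 112.2], 0.6)]
scene neck [([190.3, 133.6, 98.9, 109.6], 0.86)]
{'mtx': array([[402.13391181,   0.        , 251.4231872 ],
       [  0.        , 402.13391181, 188.61021175],
       [  0.        ,   0.        ,   1.        ]]), 'k1': 0.04896330728312866, 'xyz': array([ 1.15663763, -0.78814232,  0.72026112]), 'orientation': array([0.99775053, 0.01081882, 0.57962155])}
top cap [([276.5, 209.4, 28.7, 23.0], 0.86), ([326.6, 194.9, 37.1, 28.5], 0.61), ([276.1, 263.5, 17.2, 18.1], 0.6)]
top cover [([209.0, 161.9, 74.5, 37.8], 0.91)]
top printer [([205.3, 161.7, 111.4, 89.3], 0.67)]
top neck [([205.1, 161.4, 108.6, 86.5], 0.97)]
{'mtx': array([[475.31426553,   0.        , 256.9026799 ],
       [  0.        , 475.31426553, 193.01557272],
       [  0.        ,   0.        ,   1.        ]]), 'k1': -0.036122446296939045, 'xyz': array([0.42455209, 0.04494939, 1.27145203]), 'orientation': array([ 0.15650777, -0.01478229, -1.55560529])}
{'t': 0.5, 'q': array([ 1.16749988e+00,  2.06633734e-01,  1.54154714e+00, -2.04402711e-05,
        1.39347895e+00, -1.50473594e-01]), 'joint_vel': array([-0.00153143, -0.00107468, -0.00022438,  0.00030091, -0.00060251,
        0.00021438]), 'effort': array([-4.87045654e-04, -3.70479298e+01, -2.81440151e+01,  6.97580818e-02,
        2.87319417e-02, -3.28335682e-05]), 'tcp_pos': array([0.14382483, 0.55670238, 0.2054051 ]), 'ee_rot': array([-1.57086575e+00, -9.82287021e-06, -2.52819247e-01]), 'contact_force': array([0.3030441 , 0.66825831, 0.31420355]), 'torque': array([ 0.00742537, -0.02247312, -0.00839158]), 'opening': 0.09364173559867595}
```

Run:
```python
import cv2
a=cv2.imread("pics/scene0.png");b=cv2.imread("pics/top0.png")
cv2.imwrite("pics/s1.png",cv2.resize(a[100:330,130:400],None,fx=2.8,fy=2.6,interpolation=2))
cv2.imwrite("pics/t1.png",cv2.resize(b[130:330,160:420],None,fx=3,fy=3,interpolation=2))
```

```text
(no output)
```

View pics/s1.png

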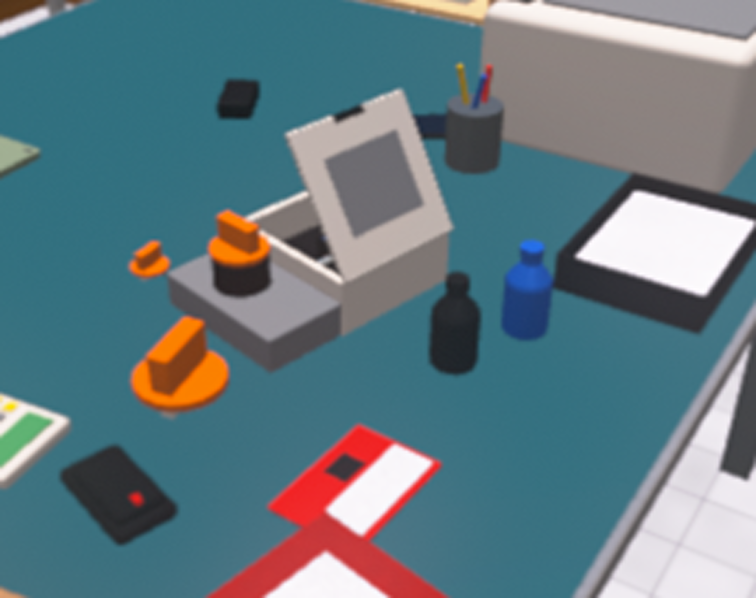

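View pics/t1.png

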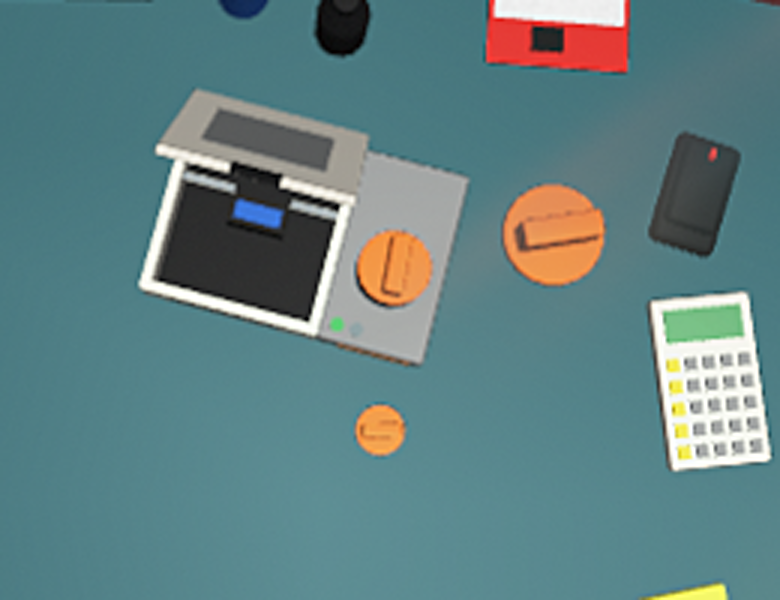

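View pics/top0.png

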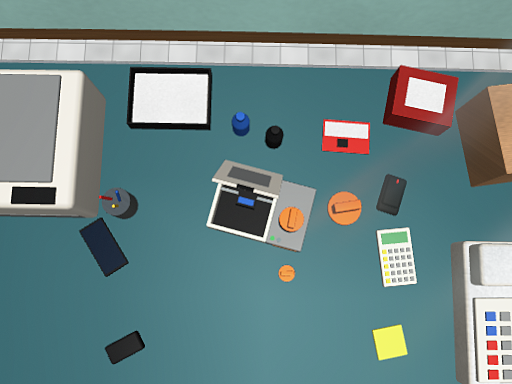

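The orange caps are at top (291,219) on the neck, at (345,208) loose and large, and at (287,273) loose and small. The middle-sized one is the cap on the neck, and the enlarged crop confirms this. The cover is open, with its free edge (black notch) towards the robot at about (246,188). Next I'll work out the geometry.

```bash
cat > geo.py <<'E'
import numpy as np,cv2
from scipy.spatial.transform import Rotation as R
from scipy.optimize import least_squares
def K(c): return c['mtx'],np.array([c['k1'],0,0,0,0.])
F=np.diag([1.,-1,-1])
def proj(c,P):
    Rc=R.from_euler('xyz',c['orientation']).as_matrix()
    p=(np.atleast_2d(P)-c['xyz'])@Rc@F
    m,d=K(c); return cv2.projectPoints(p,np.zeros(3),np.zeros(3),m,d)[0][:,0]
def onplane(c,uv,z):
    m,d=K(c); x,y=cv2.undistortPoints(np.array([[uv]],float),m,d)[0,0]
    r=R.from_euler('xyz',c['orientation']).as_matrix()@F@[x,y,1]
    return c['xyz']+r*(z-c['xyz'][2])/r[2]
E
python3 - <<'E'
from geo import *
from station import env
c=env.calibration('top');s=env.calibration('scene')
t=lambda u,v:(u/3+160,v/3+130)
S=lambda u,v:(u/2.8+130,v/2.6+100)
# printer-frame points: (camera, pixel, local)
obs=[(c,t(365,151),(.085,-.03,.045)),(c,t(469,178),(.085,-.125,.045)),(c,t(424,355),(-.085,-.125,.045)),
(c,t(140,286),(-.085,.125,.07)),(c,t(320,332),(-.085,-.03,.07)),
(s,S(169,273),(-.085,-.125,.045)),(s,S(270,346),(.085,-.125,.045)),(s,S(270,370),(.085,-.125,0)),(s,S(341,333),(.085,-.03,0)),(s,S(448,262),(.085,.125,0))]
cov=[(c,t(155,150),(-.168,.0775)),(c,t(355,200),(-.168,-.0775)),(s,S(287,133),(-.168,-.0775)),(s,S(402,90),(-.168,.0775))]
def W(p,L): 
    L=np.array(L,float); a=p[2]; return np.array([p[0]+np.cos(a)*L[0]-np.sin(a)*L[1],p[1]+np.sin(a)*L[0]+np.cos(a)*L[1],L[2]])
def cv(p,l,h=.008): 
    th=p[3]; x=.085+l[0]*np.cos(th)+h*np.sin(th); z=.07-l[0]*np.sin(th)+h*np.cos(th); return W(p,(x,.0475+l[1],z))
def f(p):
    return np.concatenate([(proj(k,W(p,L))[0]-q) for k,q,L in obs]+[(proj(k,cv(p,l))[0]-q) for k,q,l in cov])
r=least_squares(f,[.42,.05,-.25,1.1],loss='soft_l1'); p=r.x
print("printer x,y,yaw,theta",p.round(4)); print(r.fun.reshape(-1,2).round(1).tolist())
print('hinge',W(p,(.085,.0475,.07)),'edge',cv(p,(-.168,0)))
for l in(-.168,-.15,-.13): print(l,cv(p,(l,0)))
print('cap disc',onplane(c,t(394,268),.093),'bar',onplane(c,t(402,265),.125))
a=onplane(c,t(410,237),.125);b=onplane(c,t(392,295),.125);print('bar dir',np.arctan2(*(a-b)[1::-1]),a,b)
for n,uv in(('black',(274,130)),('blue',(240,118))): print(n,onplane(c,uv,.11))
E
```

```text
printer x,y,yaw,theta [ 0.582   0.015  -0.2389  1.052 ]
[[-0.2, -1.6], [0.2, -1.5], [-0.1, 2.6], [-0.3, 0.2], [-0.9, 0.4], [-1.5, -0.4], [-0.1, -2.0], [0.6, 1.7], [0.7, 0.8], [-0.8, 6.2], [-0.1, -0.6], [0.0, 0.0], [-0.3, 0.3], [-0.9, -0.5]]
hinge [0.67577853 0.04102054 0.07      ] edge [0.6015985  0.05909011 0.21986265]
-0.168 [0.6015985  0.05909011 0.21986265]
-0.15 [0.61026958 0.05697791 0.20423092]
-0.13 [0.61990412 0.05463103 0.18686233]
cap disc [ 0.54589076 -0.05644916  0.093     ] bar [ 0.54513683 -0.06016249  0.125     ]
bar dir -0.2956607671449735 [ 0.56804604 -0.06658651  0.125     ] [ 0.52072865 -0.05217419  0.125     ]
black [ 0.77023298 -0.01023825  0.11      ]
blue [0.8000824  0.07639641 0.11      ]
```

```bash
M="python3 -m inch"; 
python3 -m inch '[[0,-0.95,0,0,0],[0,-0.95,0,0,0],[0,-0.95,0,0,0],[0,-0.95,0,0,0]]'
python3 -m inch '[[1,0,-0.6,0,0],[1,0,-0.6,0,0],[1,0,-0.6,0,0],[1,0,-0.6,0,0],[1,0,-0.6,0,0]]'
python3 -m inch '[[1,0,-0.6,0,0],[1,0,-0.6,0,0],[1,0,-0.6,0,0],[1,0,-0.6,0,0],[1,0,-0.6,0,0]]'
python3 -m inch '[[1,0,-0.6,0,0],[1,0,-0.6,0,0],[1,0,-0.6,0,0],[1,0,-0.6,0,0],[1,0,-0.6,0,0]]'
python3 -m inch '[[1,0,-0.6,0,0],[1,0,-0.6,0,0],[1,0,-0.6,0,0],[1,0,-0.6,0,0],[1,0,-0.6,0,0]]'
python3 -m inch '[[1,0,-0.6,0,0],[1,0,-0.6,0,0],[1,0,-0.6,0,0],[1,0,-0.6,0,0],[1,0,-0.6,0,0]]'
python3 -m inch '[[1,0,-0.6,0,0],[1,0,-0.6,0,0],[1,0,-0.6,0,0],[1,0,-0.6,0,0],[1,0,-0.6,0,0]]'
```

```text
t: 0.83
tcp_pos: [0.1449, 0.5595, 0.3063]
ee_rot: [-1.56, -0.002, -0.253]
contact_force: [0.5, -0.5, 0.4]
opening: 0.071
t: 1.25
tcp_pos: [0.2262, 0.4721, 0.2986]
ee_rot: [-1.573, 0.001, -0.256]
contact_force: [-0.1, 0.5, 0.2]
opening: 0.0373
t: 1.67
tcp_pos: [0.3074, 0.3903, 0.2993]
ee_rot: [-1.572, 0.002, -0.255]
contact_force: [-0.2, -0.0, 0.4]
opening: 0.0039
t: 2.08
tcp_pos: [0.389, 0.3081, 0.2996]
ee_rot: [-1.571, 0.002, -0.254]
contact_force: [-0.4, 0.2, 0.1]
opening: 0.0007
t: 2.5
tcp_pos: [0.4707, 0.2256, 0.2997]
ee_rot: [-1.57, 0.002, -0.253]
contact_force: [0.2, 0.4, 0.1]
opening: 0.0003
t: 2.92
tcp_pos: [0.5524, 0.1429, 0.2998]
ee_rot: [-1.57, 0.002, -0.252]
contact_force: [-0.2, -0.0, 0.7]
opening: 0.0003
t: 3.33
tcp_pos: [0.6341, 0.0601, 0.2997]
ee_rot: [-1.57, 0.002, -0.252]
contact_force: [-0.5, 1.4, 0.2]
opening: 0.0007
```

```bash
python3 -m inch '[[0.22,0,-0.08,0,0],[0.22,0.3,-0.08,0,0],[0.22,0.5,-0.08,0,0],[0.22,0.7,-0.08,0,0],[0.22,0.97,-0.08,0,0],[0.22,0.97,-0.08,0,0],[0.22,0.97,-0.08,0,0]]'
python3 - <<'E'
from station import env
import cv2
cv2.imwrite("pics/s2.png",cv2.resize(env.camera("scene")[60:290,130:400,::-1],None,fx=2.8,fy=2.6))
E
```

```text
t: 3.92
tcp_pos: [0.6515, 0.0478, 0.2021]
ee_rot: [-1.571, 0.005, -0.25]
contact_force: [-0.6, -0.3, 1.1]
opening: 0.0006
```

View pics/s2.png

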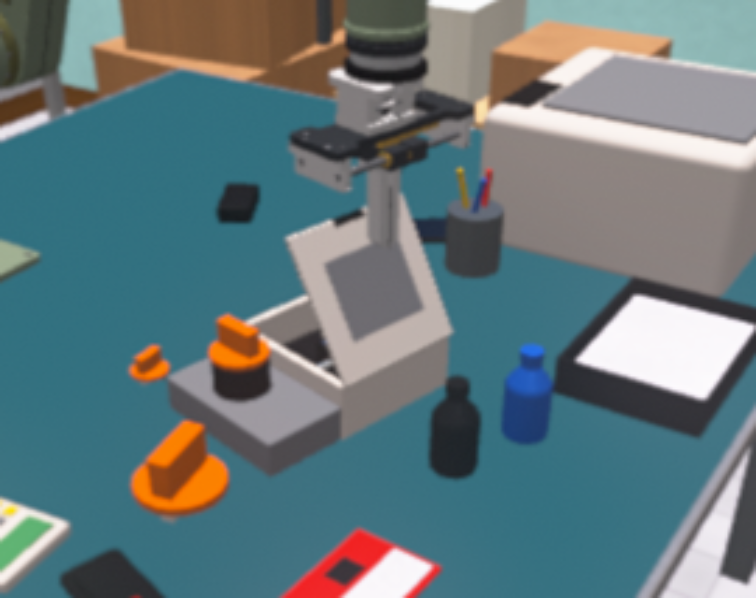

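```bash
python3 -m inch '[[-0.2,0,0,0,0],[-0.345,-0.02,0,0,0],[-0.44,0.035,0,0,0],[-0.54,0.095,0,0,0],[-0.63,0.165,0,0,0],[-0.71,0.24,0,0,0],[-0.79,0.325,0,0,0],[-0.86,0.41,0,0,0],[-0.925,0.505,0,0,0],[-0.99,0.6,0,0,0]]'
python3 -m inch '[[-0.05,0.1,0,0,0],[-0.09,0.205,0,0,0],[-0.12,0.31,0,0,0],[-0.15,0.42,0,0,0],[-0.17,0.53,0,0,0],[-0.18,0.62,0,0,0],[-0.18,0.63,0,0,0],[-0.18,0.63,0,0,0]]'
```

```text
t: 4.8
tcp_pos: [0.5595, 0.0705, 0.1457]
ee_rot: [-1.569, -0.005, -0.252]
contact_force: [0.9, 0.1, 0.1]
opening: 0.0008
t: 5.47
tcp_pos: [0.5402, 0.0739, 0.0794]
ee_rot: [-1.571, 0.002, -0.253]
contact_force: [-0.1, -0.5, 0.7]
opening: 0.0004
```

```bash
python3 -m inch '[[0,0.02,0,0,0],[0,0.03,0,0,0],[0,0.04,0,0,0],[0,0.04,0,0,0],[0,0.04,0,0,0]]'
python3 - <<'E'
from station import env
import cv2
cv2.imwrite("pics/s3.png",cv2.resize(env.camera("scene")[60:290,130:400,::-1],None,fx=2.8,fy=2.6))
print(env.observe()['contact_force'])
E
```

```text
t: 5.88
tcp_pos: [0.541, 0.074, 0.0786]
ee_rot: [-1.571, -0.0, -0.253]
contact_force: [-4.3, 0.1, 12.0]
opening: 0.0004
[-4.06237361  0.37847147 10.8925872 ]
```

View pics/s3.png

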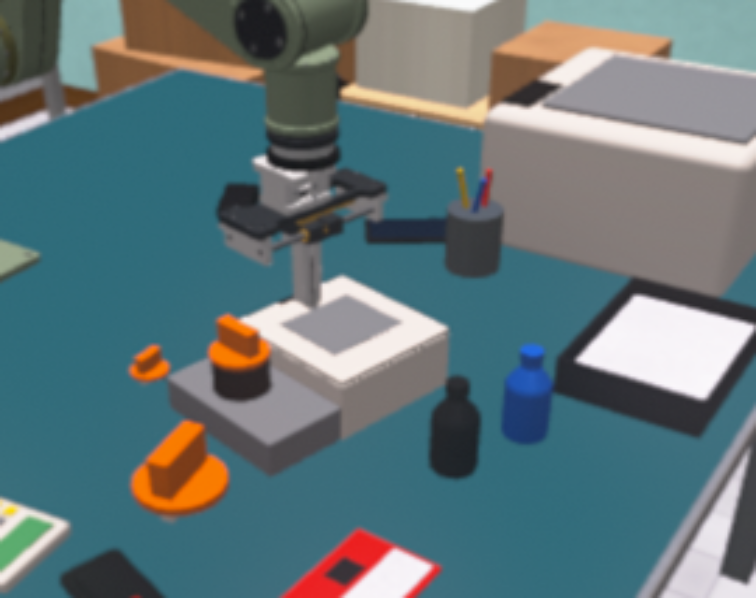

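Cover is shut: it lies flat at crop (340,325) with a 12 N reaction. Now to the cap.

```bash
python3 -m inch '[[0,-0.4,0,0,1],[0,-0.8,0,0,1],[0,-1,0,0,1],[0,-1,0,0,1],[0,-1,0,0,1]]'
python3 -m inch '[[0.2,-0.3,-0.6,0,1],[0.36,-0.3,-0.95,0,1],[0.36,-0.3,-0.95,0,1],[0.36,-0.3,-0.95,0,1]]'
python3 -m inch '[[0,0,-0.3,0,1],[0,0,-0.32,0,1],[0,0,-0.32,0,1],[0,0,-0.32,0,1],[0,0,-0.32,0,1]]'
python3 - <<'E'
from station import env
from geo import *
for n in("wrist","top"):
    c=env.calibration(n); im=env.camera(n)
    b=[(np.round(d['bbox'],0).tolist(),round(d['score'],2)) for d in env.spot_in(n,"cap")]; print(n,b)
    cv2.imwrite(f"pics/{n}4.png",im[:,:,::-1])
    if n=="wrist":
        print(c)
        for d,_ in b: print(onplane(c,(d[0]+d[2]/2,d[1]+d[3]/2),.1))
E
```

```text
t: 6.35
tcp_pos: [0.542, 0.074, 0.1781]
ee_rot: [-1.57, -0.004, -0.253]
contact_force: [0.1, 0.5, -0.9]
opening: 0.0304
t: 6.68
tcp_pos: [0.5519, -0.031, 0.2054]
ee_rot: [-1.573, 0.001, -0.258]
contact_force: [-0.1, -0.3, -0.3]
opening: 0.0572
t: 7.1
tcp_pos: [0.5433, -0.0565, 0.2054]
ee_rot: [-1.57, 0.002, -0.252]
contact_force: [-0.2, 1.2, 0.5]
opening: 0.0904
wrist [([221.0, 155.0, 70.0, 73.0], 0.92), ([209.0, 30.0, 43.0, 40.0], 0.71), ([95.0, 201.0, 88.0, 73.0], 0.67)]
{'mtx': array([[331.64210496,   0.        , 255.06202707],
       [  0.        , 331.64210496, 189.23860965],
       [  0.        ,   0.        ,   1.        ]]), 'k1': -0.04347095120857246, 'xyz': array([ 0.47456325, -0.03868483,  0.38390417]), 'orientation': array([-2.46413069e-01, -1.10836512e-03,  1.31904310e+00])}
[ 0.54600328 -0.05587864  0.1       ]
[ 0.42705209 -0.04653493  0.1       ]
[ 0.5615496  -0.17121722  0.1       ]
top [([281.0, 220.0, 23.0, 14.0], 0.7), ([351.0, 202.0, 12.0, 20.0], 0.61), ([282.0, 262.0, 12.0, 11.0], 0.6)]
```

View pics/wrist4.png

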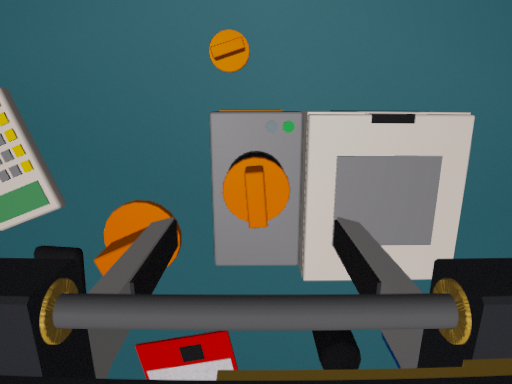

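Wrist picture: the middle cap is centred at (256,190) on the neck, its bar runs from (255,167) to (259,226), and the cover lies flat.

Run:
```python
from station import env
from geo import *
c=env.calibration("wrist")
print('disc',onplane(c,(256,189.5),.091),'bar',onplane(c,(257,197),.125))
a=onplane(c,(255,167),.125);b=onplane(c,(259,226.5),.125);print('bar yaw',np.arctan2(*(b-a)[1::-1]),np.linalg.norm(b-a))
o=env.observe(); print(o['tcp_pos'],o['ee_rot'],o['q'])
y=o['ee_rot'][2]
for p in(onplane(c,(256,189.5),.091),onplane(c,(257,197),.125)):
    d=p-o['tcp_pos']; print('tool', d[0]*np.cos(y)+d[1]*np.sin(y),-d[0]*np.sin(y)+d[1]*np.cos(y))
```

```text
disc [ 0.54739236 -0.0565305   0.091     ] bar [ 0.54528493 -0.05527031  0.125     ]
bar yaw -0.18534093907542334 0.0503191537866441
[ 0.54388845 -0.05692547  0.20630992] [-1.57061147e+00  1.98406024e-04 -2.51495657e-01] [-2.62687310e-01  1.46517670e-01  1.60988239e+00  1.85806521e-04
  1.38539306e+00 -1.58202223e+00]
tool 0.0032953853179759286 0.0012545111350437486
tool 0.000940649811835839 0.0019506090769991912
```

```bash
python3 -m inch '[[0.02,0,0.015,-0.016,1],[0.02,0.3,0.015,-0.016,1],[0.02,0.6,0.015,-0.016,1],[0.02,0.8,0.015,-0.016,1],[0.02,0.95,0.015,-0.016,1],[0.02,0.95,0.015,-0.016,1]]'
python3 -m inch '[[0,0.06,0,0,1],[0,0.11,0,0,1],[0,0.11,0,0,1],[0,0.11,0,0,1]]'
python3 -m inch '[[0,0,0,0,0],[0,0,0,0,0],[0,0,0,0,0],[0,0,0,0,0],[0,0,0,0,0],[0,0,0,0,0],[0,0,0,0,0],[0,0,0,0,0],[0,0,0,0,0],[0,0,0,0,0]]' 30
python3 -m inch '[[0,0,0,0,0],[0,0,0,0,0],[0,0,0,0,0],[0,0,0,0,0]]'
python3 -c "
from station import env
o=env.observe();print(o['torque'],o['q'])"
```

```text
t: 7.8
tcp_pos: [0.5431, -0.0557, 0.1075]
ee_rot: [-1.57, 0.008, -0.202]
contact_force: [-0.0, 1.1, 0.0]
opening: 0.0943
t: 8.13
tcp_pos: [0.5468, -0.057, 0.1013]
ee_rot: [-1.571, -0.001, -0.202]
contact_force: [0.1, 0.2, -0.4]
opening: 0.0941
t: 8.97
tcp_pos: [0.5461, -0.0569, 0.1004]
ee_rot: [-1.571, 0.0, -0.203]
contact_force: [0.1, 0.0, -0.4]
opening: 0.031
t: 9.3
tcp_pos: [0.5461, -0.0569, 0.1004]
ee_rot: [-1.571, 0.0, -0.203]
contact_force: [-0.7, 0.2, 0.3]
opening: 0.0157
[ 0.07823956 -0.00540543  0.06530526] [-2.61447611e-01  2.62067980e-01  1.70556392e+00  3.64194274e-05
  1.17396569e+00 -1.62970669e+00]
```

Gripped: 15.7 mm opening on the 16 mm bar. I'll try clockwise gently, watching the torque.

```bash
python3 -m inch '[[0,0,0,0.01,0],[0,0,0,0.02,0],[0,0,0,0.03,0],[0,0,0,0.04,0],[0,0,0,0.05,0],[0,0,0,0.05,0]]'
python3 -c "
from station import env
o=env.observe();print(o['torque'],o['q'][5])"
python3 -m inch '[[0,0,0,0.01,0],[0,0,0,0.02,0],[0,0,0,0.03,0],[0,0,0,0.03,0]]'
python3 -c "
from station import env
o=env.observe();print(o['torque'],o['q'][5])"
```

```text
t: 9.8
tcp_pos: [0.5461, -0.0569, 0.1004]
ee_rot: [-1.571, 0.0, -0.36]
contact_force: [0.1, 0.6, -0.1]
opening: 0.016
[-0.03919728 -0.03772531  0.02678027] -1.472140667381737
t: 10.13
tcp_pos: [0.5461, -0.0569, 0.1004]
ee_rot: [-1.571, 0.0, -0.454]
contact_force: [-0.0, 0.5, -0.3]
opening: 0.0155
[-0.05757377  0.00301884  0.03449012] -1.3786723159299528
```

```bash
python3 -m inch '[[0,0,0,0.01,0],[0,0,0,0.02,0],[0,0,0,0.03,0],[0,0,0,0.04,0],[0,0,0,0.05,0],[0,0,0,0.05,0]]'
python3 -c "
from station import env
o=env.observe();print(o['torque'],o['q'][5])"
```

```text
t: 10.63
tcp_pos: [0.5461, -0.0569, 0.1004]
ee_rot: [-1.571, 0.0, -0.61]
contact_force: [0.1, -0.1, -0.0]
opening: 0.0158
[-0.01772417 -0.00563406 -0.00507954] -1.2220710663421692
```

```bash
python3 -m inch '[[0,0,0,0.02,0],[0,0,0,0.04,0],[0,0,0,0.06,0],[0,0,0,0.08,0],[0,0,0,0.1,0],[0,0,0,0.12,0],[0,0,0,0.14,0],[0,0,0,0.16,0],[0,0,0,0.175,0],[0,0,0,0.175,0]]'
python3 - <<'E'
from station import env
import cv2
cv2.imwrite("pics/w5.png",env.camera("wrist")[100:300,150:350,::-1])
o=env.observe();print(o['torque'],o['q'][5])
E
```

```text
t: 11.47
tcp_pos: [0.5461, -0.0569, 0.1004]
ee_rot: [-1.571, 0.0, -1.16]
contact_force: [-0.1, -0.6, -0.9]
opening: 0.0157
[-0.07909424  0.02432872 -0.00358754] -0.6738251132084949
```

```bash
for i in 1 ; do python3 -m inch '[[0,0,0,0.01,0],[0,0,0,0.02,0],[0,0,0,0.025,0],[0,0,0,0.025,0]]'; done
python3 -c "
from station import env
o=env.observe();print(o['torque'],o['q'][5])"
```

```text
t: 11.85
tcp_pos: [0.5461, -0.0569, 0.1004]
ee_rot: [-1.571, 0.0, -1.238]
contact_force: [0.2, 0.0, -0.6]
opening: 0.0154
[-0.02833123  0.00428293  0.00819616] -0.5943016897571676
```

It has turned 59° clockwise without resistance, so that is the right hand. Trial lift.

```bash
python3 -m inch '[[0,-0.02,0,0,0],[0,-0.04,0,0,0],[0,-0.06,0,0,0],[0,-0.08,0,0,0],[0,-0.08,0,0,0]]'
python3 -m inch '[[0,-0.05,0,0,0],[0,-0.1,0,0,0],[0,-0.15,0,0,0],[0,-0.2,0,0,0],[0,-0.25,0,0,0],[0,-0.25,0,0,0]]'
```

```text
t: 12.27
tcp_pos: [0.5466, -0.057, 0.1091]
ee_rot: [-1.57, -0.001, -1.239]
contact_force: [-0.5, -0.5, -0.6]
opening: 0.0158
t: 12.77
tcp_pos: [0.5472, -0.0572, 0.1351]
ee_rot: [-1.568, -0.002, -1.239]
contact_force: [0.3, -0.5, 0.5]
opening: 0.0159
```

```bash
python3 -m inch '[[0,-0.15,0,0,0],[0,-0.3,0,0,0],[0,-0.45,0,0,0],[0,-0.58,0,0,0],[0,-0.65,0,0,0],[0,-0.65,0,0,0],[0,-0.65,0,0,0],[0,-0.65,0,0,0],[0,-0.65,0,0,0],[0,-0.65,0,0,0]]'
python3 - <<'E'
from station import env
import cv2
cv2.imwrite("pics/s6.png",cv2.resize(env.camera("scene")[60:290,130:400,::-1],None,fx=2.8,fy=2.6))
o=env.observe();print(o['tcp_pos'],o['opening'],abs(o['joint_vel']).max())
E
```

```text
t: 13.6
tcp_pos: [0.5455, -0.0567, 0.1973]
ee_rot: [-1.573, 0.001, -1.239]
contact_force: [-0.2, -0.3, 0.1]
opening: 0.0153
[ 0.5455861  -0.05676144  0.19750062] 0.01576897109092921 0.005473708607018775
```

View pics/s6.png

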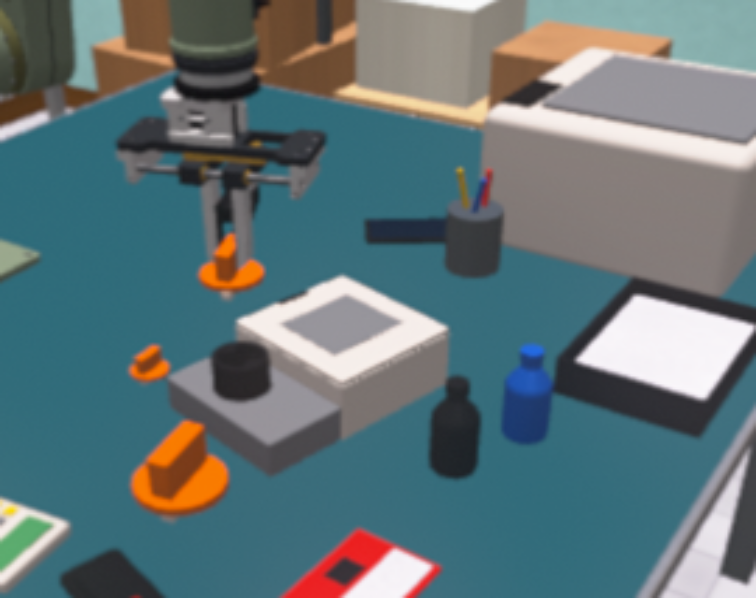

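The cap is held upright at crop (230,268), above the bare neck at (241,365). The cover is still shut and nothing else has moved. Handing in.

```bash
python3 -c "
from station import env
print(env.close_job())"
```

```text
the job is handed in; nothing more can be done
None
```

The cover is shut, and the middle-sized orange cap is off its neck and held above it. I handed the job in at about 14 s of the 69 s allowed; no verdict is reported.

- **Cover:** I pushed it down in a slow arc, planned at about 1 rad/s against the 3 rad/s limit. It stopped hard with about 12 N of reaction, and later pictures show it still flat. I could not read its angle or speed directly.
- **Cap:** I gripped the bar and tried clockwise first. It turned freely to 59° and lifted without resistance, so I never tried the other way. I did not feel the end stop.
- **Final hold:** The picture shows the cap upright above the bare neck. From how far the arm lifted it (97 mm), the stem's end is about 8 cm above the rim. Finger opening is 15.8 mm on the 16 mm bar at a 30 N grip setting, and the arm was still.
- **Other things on the desk:** In the last picture the objects in view look unmoved. I did not measure them, and the calculator and mouse were only partly in that picture.

Nothing failed. The one disagreement was the bar's angle: -0.30 rad from the top camera and -0.19 from the wrist camera. I gripped at -0.20 and it seated properly.

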